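Wind the clockwork soak-test timer

ROBOT

A 6-joint arm with a two-finger parallel gripper is mounted at the origin on the work surface. World frame = base frame: x ahead of the robot, y to its left, z up, the work surface at z = 0. Lengths are in m, angles in rad, forces in N, time in s.
With the tool pointing down it reaches from about 0.3 to 0.775 m from the base axis. Payload 14.6 kg.
Tool frame: the origin (TCP) lies midway between the tips of the shut fingers; the grasp point (between the pads) lies 19 mm behind it; z points along the fingers, y is the line along which they close (so a half turn about z gives the same grasp; the last joint's range is limited). The gripper opens to 94 mm and grips with 3 to 60 N. Pads are 16 mm wide; open, the fingers measure 119 mm over their backs; the gripper's body (75 mm by 177 mm) begins 78 mm behind the grasp point.
Start: joints at [1.241, 0.3, 1.521, -0, 1.321, -0.067], TCP at [0.143, 0.531, 0.167] pointing down, gripper open.
Joint ranges: [-3.03, 3.03], [-0.79, 2.21], [0.23, 2.52], [-1.04, 4.18], [0, 3.07], [-2.55, 2.55]. Speed limits (rad/s): [2.22, 2.22, 2.57, 3.14, 3.14, 3.14].

INTERFACE

Orientations are given as a 3x3 rotation matrix whose columns are the frame's x, y, z axes.
In Python, from rig import robot, cams gives the robot as it stands.
- The arm moves only by the tool apply_moves, never from a script. Its argument "increments" is a list of rows, each a list of 5 numbers: the closure, from -1 (fully open) to 1 (shut), then the shift along the tool's x, y, z in mm, then the turn about the tool's z in degrees. In form: [[jaw, tx, ty, tz, turn], ...]. A call has 1 to 5 rows; each row is the pose to reach, as a shift and turn from the pose commanded when the call began, along the tool's axes at that moment; what a row does not reach only later rows make up. A row lasts 1/8 s, in which the tool goes at most 62.5 mm and 10.7 degrees, less where a joint would pass 70% of its speed; a pose out of reach is approached as far as the arm can. A call with a gripper value outside its range is refused whole. The fingers move at their own pace and stop on an object; the grip force is fixed at half the most. Time passes only in rows, so rows that repeat a pose let the fingers close. It gives the time, the measured TCP pose, the force, the opening and the grip force at its end, in the units of the state.
- robot.get_obs(): the state, without advancing time (a new reading comes with each control period).
- cams.camera(name): name is "scene" or "side" or "wrist"; returns a dict with "img" (480x640x3 uint8, blue, green, red), "range_z" (480x640 float32, m along the optical axis (not along the pixel's ray), 0 where there is no reading), "mtx" (3x3 intrinsics, pixels), "distortion" ([k1, k2, p1, p2, k3] as OpenCV has them; the pictures are not rectified), "world_from_camera" (4x4, takes a point from camera to world coordinates); the wrist camera has in their place "tool_from_camera" (4x4, takes a point from camera to tool coordinates, whose origin is the TCP and whose axes are the flange's). Camera axes: x right, y up, looking along -z (the intrinsics and any distortion apply to the point x, -y, -z); pixel columns grow to the right and rows downward; lengths in m; the calibration is good to about 2 mm. A picture is of the moment at which its call begins: read the wrist's pose just before it.
- robot.hand_in(): hands the job in; it is judged then, once.
The state is a dict: "time_s": time; "q": joint angles; "joint_velocities": joint speeds; "tau": joint torques, N m; "eef_pos": TCP position; "eef_rot": TCP orientation; "ft_force": force on the tool from outside, world axes, zero at the start; "moment": the same for the moment, N m; "grip_width": finger opening in m; "grip_force": force on a finger pad.
Only numpy, scipy, OpenCV 4.12 (cv2) and the standard library are available. Lean on these libraries where they do the work, as an engineer would, in place of code of your own. Each camera call takes 0.05 s, during which the arm holds its last target. There are 200 camera calls.

TASK

Wind the spring-driven timer on the repair bench fully: turn its butterfly key clockwise, a part of a turn at a time, until its pointer has gone all the way round the dial to the stop pin and the key will turn no further. Then let go of the key, leaving it wound, and leave the solder reel and the heat sink where they are.

Things in the scene. Friction and masses are not known exactly. Their poses are not given: they have to be found in the camera images.
- key (a joint): turn of the key about its axis, rad: 0 run down, 5.4 fully wound (pointer at the stop pin); grows clockwise as seen facing the dial. Starts between 0 and 0.9. The spring stiffens as it is wound (0.09 N m at first, 0.15 N m at the end); an inner brake holds the key where it is let go.
- key_grip (a point): centre of the key's steel wings, on its axis, 50 mm out from the dial. z: the key's axis, out of the dial; x: along the wings to the pointer's side, turns with the key. Wings: a flat plate 40 mm wide (x), 9 thick (y: pinch this), 28 tall (z), on a 12 mm shaft. 3 to 10 mm above the dial: a 26 mm collar with a dark pointer nib reaching 33 mm from the axis along +x.
- dial_center (a point): centre of the white dial, 92 mm across, 94 mm above the bench; fixed. z: out of the face, leaning 32 degrees from vertical to the timer's front (robot's side); x: up the slope. The pointer starts at the lower left seen from the front, goes clockwise over the top to the lower right, at a steel stop pin 6 mm thick, 12 tall, 27 mm from the axis.
- timer: the timer: dark blue metal case with aluminium face, 160 mm (up the slope) x 150 wide x 60 thick, leaning on a wire stand, fixed to the bench. Origin on the bench under the dial's centre; x points away from its front, z up. Its top rear edge is 137 mm above the bench; only the key stands out of the face by more than 12 mm.
- solder_reel: bystander: aluminium reel standing on the bench, 64 mm across, 51 mm tall, origin at its underside's centre
- heat_sink: bystander: finned aluminium heat sink, 70 x 50 x 32 mm, origin at its underside's centre

How it is judged:
By the outcome, as a careful person would: the job done as asked, in the order asked, and still so for the second after the job is handed in, with the robot touching nothing.
It also fails if it takes over 54 s, if anything falls off the work surface, if the arm or the gripper's body presses on something with over 40 N, if the wrist force passes 120 N, or if a joint passes its speed limit or range.

## Working session

There is one attempt and no reset: what is moved stays moved. The work goes in short steps, Python scripts to look and compute and a tool call to move; the robot and the scene stay as the last step left them, time stands still between calls to the robot, and variables do not carry over. Pictures are saved under pics/ and viewed, at most 10 in all, crops included, and the job is handed in when it is done.

Besides the shell and the picture viewer there is one more tool, called after "Emit:" as name([rows], argument=value, ...), one row to a line, values as JSON. apply_moves: Moves the arm, as the interface text tells. Its arguments: {"type":"object","properties":{"increments":{"type":"array","items":{"type":"array","items":{"type":"number"}}}},"required":["increments"]}

```bash
ls; mkdir -p pics; python3 - <<'E'
from rig import robot,cams
import cv2,numpy as np
o=robot.get_obs()
for k in o: print(k,np.round(o[k],3).tolist())
ims=[]
for n in ["scene","side"]:
    c=cams.camera(n); np.savez(f"pics/{n}0.npz",**c); cv2.imwrite(f"pics/{n}0.png",c["img"])
    print(n,c["mtx"].tolist(),c["distortion"],np.round(c["world_from_camera"],3).tolist())
E
```

```text
pics
time_s 0.0
q [1.241, 0.3, 1.522, -0.0, 1.321, -0.067]
joint_velocities [-0.002, -0.001, 0.0, -0.001, -0.0, 0.0]
tau [0.002, -53.18, -35.274, 0.071, 0.024, -0.0]
eef_pos [0.143, 0.531, 0.166]
eef_rot [[-0.966, 0.26, -0.0], [0.26, 0.966, -0.001], [0.0, -0.001, -1.0]]
ft_force [0.604, 0.593, -0.967]
moment [-0.015, -0.011, -0.041]
grip_force 0.0
grip_width 0.094
scene [[608.4928322697968, 0.0, 309.96565151800024], [0.0, 608.4928322697968, 231.81572833315198], [0.0, 0.0, 1.0]] [-0.0536014  0.         0.         0.         0.       ] [[0.606, -0.612, 0.509, 1.182], [0.796, 0.469, -0.384, -0.413], [-0.004, 0.638, 0.77, 1.018], [0.0, 0.0, 0.0, 1.0]]
side [[586.6892762472299, 0.0, 322.6613596368193], [0.0, 586.6892762472299, 244.18725044706923], [0.0, 0.0, 1.0]] [-0.06871512  0.          0.          0.          0.        ] [[0.991, 0.065, -0.113, 0.457], [-0.13, 0.548, -0.826, -0.69], [0.009, 0.834, 0.552, 0.579], [0.0, 0.0, 0.0, 1.0]]
```

View pics/scene0.png

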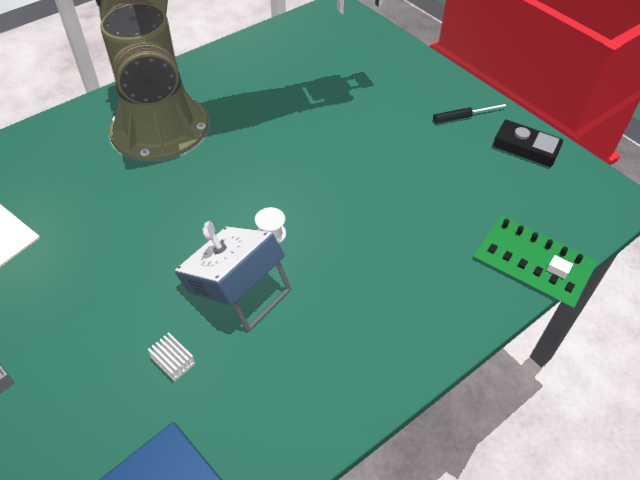

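View pics/side0.png

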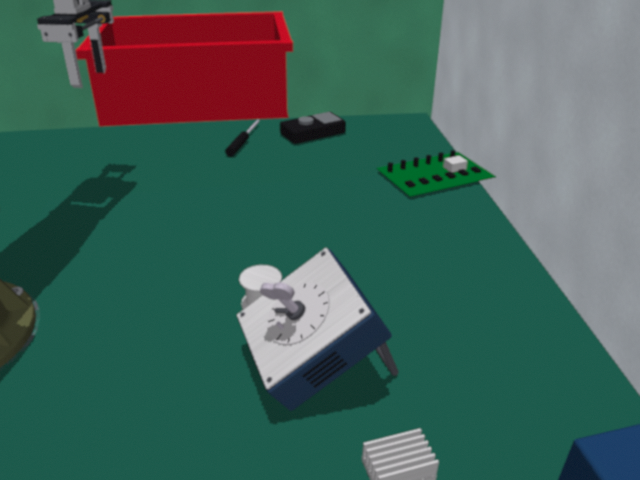

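Scene: the timer sits around (230,260) with its key at (213,238), the reel at (270,222) and the heat sink at (171,356). Side: dial around (300,312), key wings at (278,292), heat sink at (400,460).

```bash
cat > h.py <<'E'
import numpy as np,cv2
def ray(c,uv):
    uv=np.asarray(uv,float).reshape(-1,1,2)
    p=cv2.undistortPoints(uv,c["mtx"],c["distortion"]).reshape(-1,2)
    return np.c_[p[:,0],-p[:,1],-np.ones(len(p))]
def cloud(c,T=None):
    T=c["world_from_camera"] if T is None else T
    v,u=np.mgrid[0:480,0:640]
    d=ray(c,np.c_[u.ravel(),v.ravel()])*c["range_z"].reshape(-1,1)
    return (d@T[:3,:3].T+T[:3,3]).reshape(480,640,3)
def plane_hit(c,uv,n,d,T=None):
    T=c["world_from_camera"] if T is None else T
    r=ray(c,uv)@T[:3,:3].T; o=T[:3,3]
    return o+r*((d-n@o)/(r@n))[:,None]
E
python3 - <<'E'
from h import *
boxes={"side":(225,235,400,410),"scene":(165,205,305,335)}
tiles=[]
for n,b in boxes.items():
    c=dict(np.load(f"pics/{n}0.npz")); P=cloud(c); hsv=cv2.cvtColor(c["img"],cv2.COLOR_BGR2HSV)
    m=np.zeros((480,640),bool); m[b[1]:b[3],b[0]:b[2]]=1
    m&=(hsv[...,1]<60)&(hsv[...,2]>120)&(c["range_z"]>0)
    Q=P[m]; rng=np.random.default_rng(0);best=0
    for _ in range(500):
        a=Q[rng.choice(len(Q),3,False)]; nn=np.cross(a[1]-a[0],a[2]-a[0]); nn/=np.linalg.norm(nn)+1e-12
        i=abs((Q-a[0])@nn)<.002
        if i.sum()>best: best=i.sum();I=i
    F=Q[I]; ce=F.mean(0); nn=np.linalg.svd(F-ce)[2][2]; nn*=np.sign(nn[2])
    print(n,len(Q),best,"n",nn.round(3),"tilt",np.degrees(np.arccos(nn[2])).round(1),"az",np.degrees(np.arctan2(nn[1],nn[0])).round(1),"ce",ce.round(4),"z",F[:,2].min(),F[:,2].max())
    # key points: above plane by 30..70mm
    h=(P-ce)@nn; k=(h>.034)&(h<.075)&m
    K=P[k]; print("key pts",len(K),K.mean(0).round(4),h[k].max().round(4))
    np.savez(f"pics/pl_{n}.npz",n=nn,ce=ce)
    cv2.imwrite(f"pics/z_{n}.png",cv2.resize(c["img"][b[1]:b[3],b[0]:b[2]],None,fx=3.4 if n=="side" else 4,fy=3.4 if n=="side" else 4,interpolation=cv2.INTER_CUBIC))
E
```

```text
side 10175 7617 n [-0.51  -0.122  0.851] tilt 31.6 az -166.6 ce [ 0.5079 -0.1274  0.0953] z 0.05249805414409825 0.13532711347941745
key pts 285 [ 0.4782 -0.1279  0.1426] 0.0643
scene 3734 2027 n [-0.514 -0.126  0.848] tilt 32.0 az -166.3 ce [ 0.5148 -0.1203  0.1012] z 0.052611928334280744 0.13908738395175602
key pts 174 [ 0.485  -0.1248  0.1436] 0.064
```

View pics/z_side.png

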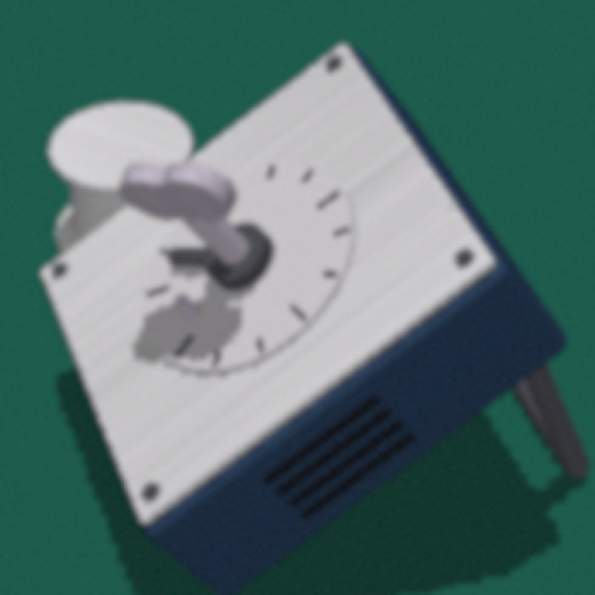

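View pics/z_scene.png

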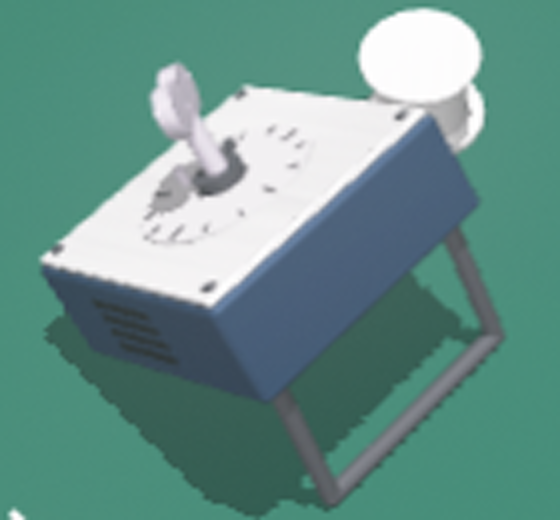

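Side crop: screws at (334,63), (464,258), (150,491), (59,270); collar centre at about (240,257); pointer tip at (165,255); wings around (178,190). Scene crop: collar at about (220,170), wings around (175,100).

```bash
python3 - <<'E'
from h import *
S={"side":(225,235,3.4,[(334,63),(464,258),(150,491),(59,270)],(240,257),(166,254),(178,190)),
"scene":(165,205,4,[(243,92),(402,116),(208,287),(57,248)],(220,170),(232,145),(177,102))}
D=np.radians(32)
for n,(x0,y0,f,sc,col,tip,w) in S.items():
    c=dict(np.load(f"pics/{n}0.npz")); p=np.load(f"pics/pl_{n}.npz"); nn,ce=p["n"],p["ce"]
    px=lambda a:(np.array(a,float).reshape(-1,2)+.5)/f-.5+[x0,y0]
    s=plane_hit(c,px(sc),nn,nn@ce); print(n,"screws\n",s.round(4),"mean",s.mean(0).round(4),"sides",np.linalg.norm(s-np.roll(s,1,0),axis=1).round(4))
    up=np.array([0,0,1])-nn[2]*nn; up/=np.linalg.norm(up); left=np.cross(nn,up)
    q=plane_hit(c,px([col,tip]),nn,nn@ce+.0065); 
    cen=q[0]-nn*.0065; print("collar centre on face",cen.round(4),"rel screws mean",((cen-s.mean(0))@up).round(4),((cen-s.mean(0))@left).round(4))
    d=q[1]-q[0]; print("pointer len",np.linalg.norm(d).round(4),"ang from up toward left deg",np.degrees(np.arctan2(d@left,d@up)).round(1))
    print("grip",(cen+.05*nn).round(4),"up",up.round(3),"left",left.round(3))
    # cloud of key wings in axis frame
    P=cloud(c); h=(P-ce)@nn; r=np.linalg.norm((P-cen)-h[...,None]*nn,axis=2); k=(h>.037)&(h<.063)&(r<.03)&(c["range_z"]>0)
    K=P[k]-cen; print(k.sum(),"wings up",np.percentile(K@up,[2,50,98]).round(4),"left",np.percentile(K@left,[2,50,98]).round(4),"h",np.percentile(K@nn,[2,50,98]).round(4))
    A=np.c_[K@up,K@left]; A-=A.mean(0); v=np.linalg.svd(A,full_matrices=False)[2][0]; print("wing ang",np.degrees(np.arctan2(v[1],v[0])).round(1))
    print("reel/other ok")
E
```

```text
side screws
 [[ 0.5463 -0.0404  0.1308]
 [ 0.5756 -0.1649  0.1305]
 [ 0.4616 -0.1924  0.0583]
 [ 0.432  -0.0683  0.0583]] mean [ 0.5039 -0.1165  0.0945] sides [0.1382 0.1279 0.1378 0.1276]
collar centre on face [ 0.5043 -0.1178  0.0945] rel screws mean 0.0001 -0.0014
pointer len 0.0363 ang from up toward left deg 133.4
grip [ 0.4788 -0.1239  0.1371] up [0.828 0.198 0.525] left [-0.232  0.973  0.   ]
477 wings up [-0.0173 -0.0003  0.0164] left [-0.018  -0.0043  0.0122] h [0.0383 0.0541 0.0626]
wing ang -42.9
reel/other ok
scene screws
 [[ 0.4329 -0.0669  0.0595]
 [ 0.549  -0.042   0.1335]
 [ 0.5765 -0.1663  0.1318]
 [ 0.4608 -0.1925  0.0577]] mean [ 0.5048 -0.117   0.0956] sides [0.1286 0.1399 0.1274 0.1398]
collar centre on face [ 0.5029 -0.1158  0.0946] rel screws mean -0.0018 0.0016
pointer len 0.022 ang from up toward left deg 124.7
grip [ 0.4772 -0.1221  0.1371] up [0.824 0.202 0.53 ] left [-0.238  0.971  0.   ]
167 wings up [-0.0071  0.0115  0.0208] left [-0.0196 -0.0056  0.015 ] h [0.0382 0.0525 0.0626]
wing ang -50.5
reel/other ok
```

Both views agree: the dial centre is at about (0.504, -0.117, 0.0945), with a tilt of 32° and the front facing azimuth -166.7°. The key grip is at about (0.478, -0.123, 0.137) and the pointer is about 133° to the left of up. The tool can only stay vertical, so I'll work the wings with a vertical pinch. I'll move above the key first.

Emit:
apply_moves([
  [-1,-38,-42,-30,0],
  [-1,-76,-84,-60,0],
  [-1,-114,-126,-90,0],
  [-1,-152,-168,-110,0],
  [-1,-190,-210,-110,0],
])

```text
time_s: 0.72
eef_pos: [0.2725, 0.2775, 0.2783]
eef_rot: [[-0.966, 0.259, 0.002], [0.259, 0.966, 0.002], [-0.001, 0.002, -1.0]]
ft_force: [1.0, 0.5, -0.2]
grip_width: 0.0938
grip_force: 0.0
```

Emit:
apply_moves([
  [-1,-40,-44,0,0],
  [-1,-80,-88,0,0],
  [-1,-120,-132,0,0],
  [-1,-160,-176,0,0],
  [-1,-200,-220,0,0],
])

```text
time_s: 1.35
eef_pos: [0.4082, 0.0126, 0.2771]
eef_rot: [[-0.966, 0.26, 0.0], [0.26, 0.966, 0.0], [-0.0, 0.0, -1.0]]
ft_force: [0.3, 1.2, -0.2]
grip_width: 0.0942
grip_force: 0.0
```

Emit:
apply_moves([
  [-0.5,-34,-38,0,5],
  [-0.5,-68,-76,0,10],
  [-0.5,-104,-115,0,14],
  [-0.5,-104,-115,0,14],
])

```text
time_s: 1.85
eef_pos: [0.4787, -0.1258, 0.2757]
eef_rot: [[-0.872, 0.489, -0.002], [0.489, 0.872, 0.001], [0.002, -0.001, -1.0]]
ft_force: [-0.3, 0.2, -0.2]
grip_width: 0.0703
grip_force: 0.0
```

```bash
python3 - <<'E'
from rig import robot,cams
from h import *
o=robot.get_obs(); c=cams.camera("wrist")
T=np.eye(4);T[:3,:3]=o["eef_rot"];T[:3,3]=o["eef_pos"]; T=T@c["tool_from_camera"]
np.savez("pics/w1.npz",T=T,**c); cv2.imwrite("pics/w1.png",c["img"])
print(o["q"],o["eef_pos"],o["grip_width"]);print(np.round(c["tool_from_camera"],3).tolist())
E
```

```text
[-3.30827104e-01  1.15051910e-01  1.49369418e+00 -1.87629440e-04
  1.53528981e+00 -1.39062266e+00] [ 0.47867394 -0.12576302  0.27571247] 0.07028188556758555
[[-0.001, 0.97, 0.243, 0.069], [1.0, 0.001, -0.0, 0.0], [-0.001, 0.243, -0.97, -0.218], [0.0, 0.0, 0.0, 1.0]]
```

View pics/w1.png

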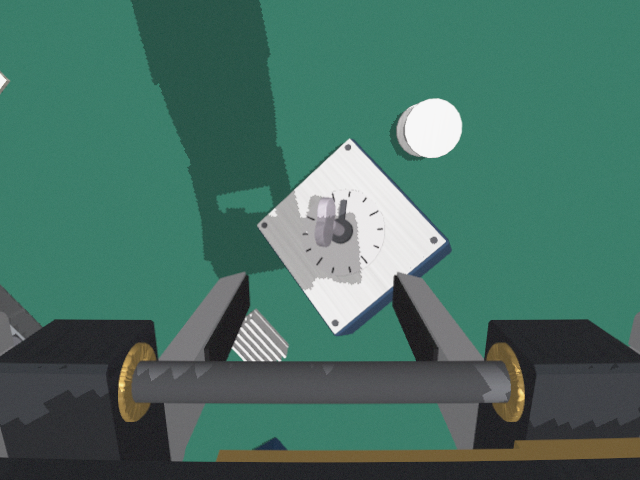

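The wrist view shows the key right between the fingers. The wings run from about (323,197) to (326,245), the collar is at (341,231), the pointer tip is at (343,201), and the screws are at (348,147), (434,240), (335,323), (264,225). The reel and heat sink are clear.

```bash
python3 - <<'E'
from h import *
c=dict(np.load("pics/w1.npz")); T=c["T"]; a=np.radians(32);b=np.radians(13.3)
n=np.array([-np.sin(a)*np.cos(b),-np.sin(a)*np.sin(b),np.cos(a)]); up=np.array([np.cos(a)*np.cos(b),np.cos(a)*np.sin(b),np.sin(a)]); left=np.cross(n,up)
C=np.array([.504,-.117,.0945])
s=plane_hit(c,[(348,147),(434,240),(335,323),(264,225)],n,n@C,T); print(s.round(4).tolist(),s.mean(0).round(4))
q=plane_hit(c,[(341,231),(343,201)],n,n@C+.0065,T); d=q[1]-q[0]; print("collar",(q[0]-.0065*n).round(4),"ptr",np.linalg.norm(d),np.degrees(np.arctan2(d@left,d@up)))
P=cloud(c,T); K=P-C; h=K@n; k=(np.hypot(K@up,K@left)<.03)&(h>.037)&(h<.07)&(c["range_z"]>0); K=K[k]
print(k.sum(),"up",np.percentile(K@up,[2,98]).round(4),"left",np.percentile(K@left,[2,98]).round(4),"h",np.percentile(K@n,[2,98]).round(4))
t=K[K@n>.057]; A=np.c_[t@up,t@left]; r=cv2.minAreaRect((A*1000).astype(np.float32)); print("top rect mm",r, C+.05*n)
E
```

```text
[[0.4364, -0.0679, 0.0604], [0.5499, -0.0413, 0.1333], [0.5791, -0.1655, 0.1332], [0.4656, -0.1923, 0.0603]] [ 0.5077 -0.1167  0.0968]
collar [ 0.5086 -0.1158  0.0975] ptr 0.03187092067638435 137.49269018741947
812 up [-0.0098  0.0209] left [-0.0175  0.0157] h [0.0381 0.0613]
top rect mm ((3.8806819915771484, -1.536092758178711), (9.699370384216309, 39.23406982421875), 43.79903793334961) [ 0.47821469 -0.12309539  0.1369024 ]
```

Emit:
apply_moves([
  [-0.2,2,1,45,-1],
  [0.1,2,1,90,-1],
  [0.3,2,1,125,-1],
  [0.3,2,1,143,-1],
  [0.3,2,1,143,-1],
])

```text
time_s: 2.52
eef_pos: [0.4763, -0.1205, 0.1335]
eef_rot: [[-0.883, 0.469, -0.002], [0.469, 0.883, 0.001], [0.002, -0.0, -1.0]]
ft_force: [-0.4, 0.9, -0.4]
grip_width: 0.0331
grip_force: 0.0
```

Emit:
apply_moves([
  [0.6,0,0,0,0],
  [0.8,0,0,0,0],
  [1,0,0,0,0],
  [1,0,0,0,0],
])

```text
time_s: 3.02
eef_pos: [0.4771, -0.1217, 0.1343]
eef_rot: [[-0.882, 0.47, 0.0], [0.47, 0.882, -0.0], [-0.0, 0.0, -1.0]]
ft_force: [-0.8, -0.0, 1.4]
grip_width: 0.0006
grip_force: 0.0
```

```bash
python3 - <<'E'
from rig import robot,cams
from h import *
o=robot.get_obs(); c=cams.camera("wrist"); s=cams.camera("side"); n=cams.camera("scene")
T=np.eye(4);T[:3,:3]=o["eef_rot"];T[:3,3]=o["eef_pos"]; T=T@c["tool_from_camera"]
np.savez("pics/w2.npz",T=T,**c)
f=lambda i,k:cv2.resize(i,(400,300) if k else None)
A=np.hstack([cv2.resize(s["img"][190:370,200:440],(400,300)),cv2.resize(n["img"][150:330,120:360],(400,300))])
B=cv2.resize(c["img"],(400,300)); B=np.hstack([B,cv2.resize(c["img"][180:420,160:480],(400,300))])
cv2.imwrite("pics/m2.png",np.vstack([A,B])); print(o["eef_pos"],o["ft_force"])
E
```

```text
[ 0.47714322 -0.12169959  0.13428778] [-0.77180484 -0.0436167   1.35185215]
```

View pics/m2.png

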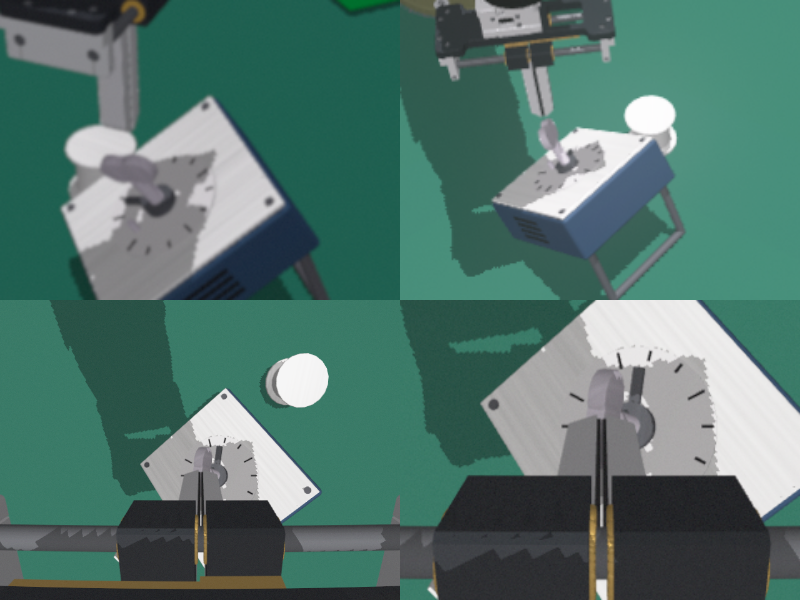

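```bash
python3 - <<'E'
from rig import robot,cams
from h import *
def proj(c,p,T=None):
    T=c["world_from_camera"] if T is None else T
    q=(np.atleast_2d(p)-T[:3,3])@T[:3,:3]; q=q*[1,-1,-1]
    return cv2.projectPoints(q,np.zeros(3),np.zeros(3),c["mtx"],c["distortion"])[0].reshape(-1,2).round(1).tolist()
o=robot.get_obs(); tcp=o["eef_pos"]; g=np.array([.479,-.123,.137])
for n in ["side","scene"]:
    c=cams.camera(n); print(n,"tcp",proj(c,tcp),"grip",proj(c,g))
    P=cloud(c); 
    m=(np.hypot(P[...,0]-.47,P[...,1]+.12)<.05)&(P[...,2]>.12)&(P[...,2]<.3)
    for lo in np.arange(.12,.22,.01):
        k=m&(P[...,2]>=lo)&(P[...,2]<lo+.01)
        if k.sum(): print(round(lo,2),k.sum(),P[k].mean(0).round(4),P[k].min(0).round(3),P[k].max(0).round(3))
c=dict(np.load("pics/w2.npz")); print("wrist tcp",proj(c,tcp,c["T"]),"grip",proj(c,g,c["T"]))
E
```

```text
side tcp [[275.5, 291.9]] grip [[277.1, 290.6]]
0.12 105 [ 0.4772 -0.1225  0.1252] [ 0.458 -0.132  0.12 ] [ 0.494 -0.113  0.13 ]
0.13 137 [ 0.4769 -0.127   0.1353] [ 0.458 -0.138  0.13 ] [ 0.498 -0.112  0.14 ]
0.14 207 [ 0.4789 -0.13    0.1449] [ 0.46 -0.14  0.14] [ 0.498 -0.113  0.15 ]
0.15 70 [ 0.4843 -0.1328  0.1516] [ 0.477 -0.139  0.15 ] [ 0.493 -0.125  0.154]
0.17 43 [ 0.4781 -0.1266  0.1768] [ 0.461 -0.135  0.172] [ 0.487 -0.117  0.18 ]
0.18 146 [ 0.4738 -0.1299  0.1853] [ 0.46  -0.138  0.18 ] [ 0.487 -0.116  0.19 ]
0.19 170 [ 0.4735 -0.1301  0.195 ] [ 0.46  -0.138  0.19 ] [ 0.487 -0.115  0.2  ]
0.2 175 [ 0.4737 -0.1304  0.2052] [ 0.46  -0.138  0.2  ] [ 0.488 -0.115  0.21 ]
0.21 175 [ 0.4738 -0.1302  0.215 ] [ 0.46  -0.138  0.21 ] [ 0.488 -0.115  0.22 ]
scene tcp [[209.0, 229.9]] grip [[208.7, 229.9]]
0.12 37 [ 0.4909 -0.1182  0.1239] [ 0.47  -0.125  0.12 ] [ 0.5   -0.108  0.129]
0.13 44 [ 0.4839 -0.1186  0.1353] [ 0.466 -0.135  0.13 ] [ 0.5   -0.109  0.14 ]
0.14 76 [ 0.4841 -0.1255  0.1452] [ 0.462 -0.139  0.14 ] [ 0.503 -0.111  0.15 ]
0.15 44 [ 0.4885 -0.1319  0.1528] [ 0.478 -0.139  0.15 ] [ 0.5   -0.122  0.157]
0.17 14 [ 0.4831 -0.1259  0.1776] [ 0.48  -0.132  0.173] [ 0.487 -0.12   0.18 ]
0.18 44 [ 0.4837 -0.1257  0.1855] [ 0.477 -0.137  0.18 ] [ 0.491 -0.116  0.19 ]
0.19 60 [ 0.4833 -0.1244  0.1949] [ 0.477 -0.137  0.19 ] [ 0.491 -0.108  0.2  ]
0.2 56 [ 0.483  -0.1256  0.2056] [ 0.476 -0.137  0.2  ] [ 0.489 -0.108  0.21 ]
0.21 49 [ 0.4837 -0.1258  0.2154] [ 0.476 -0.138  0.21 ] [ 0.49  -0.111  0.22 ]
wrist tcp [[320.5, 264.0]] grip [[320.0, 269.4]]
```

```bash
python3 - <<'E'
from h import *
c=dict(np.load("pics/w2.npz")); P=cloud(c,c["T"]); 
for r in range(225,330,6): print(r,c["img"][r,320].tolist(),P[r,312].round(3),P[r,320].round(3),P[r,330].round(3))
T=c["T"]
for z in (.134,.153,.172):
    q=(np.array([.4771,-.1217,z])-T[:3,3])@T[:3,:3]*[1,-1,-1]
    print(z,(c["mtx"]@q/q[2])[:2].round(1))
E
```

```text
225 [229, 230, 231] [ 0.466 -0.123  0.067] [ 0.468 -0.117  0.07 ] [ 0.471 -0.11   0.074]
231 [168, 168, 169] [ 0.469 -0.125  0.07 ] [ 0.471 -0.119  0.075] [ 0.474 -0.112  0.077]
237 [125, 117, 123] [ 0.473 -0.126  0.073] [ 0.462 -0.114  0.134] [ 0.465 -0.109  0.135]
243 [144, 136, 140] [ 0.476 -0.128  0.076] [ 0.464 -0.115  0.14 ] [ 0.468 -0.11   0.137]
249 [154, 146, 153] [ 0.465 -0.121  0.142] [ 0.467 -0.116  0.144] [ 0.471 -0.112  0.138]
255 [155, 146, 152] [ 0.468 -0.122  0.143] [ 0.469 -0.118  0.145] [ 0.474 -0.114  0.136]
261 [157, 148, 153] [ 0.47  -0.123  0.144] [ 0.472 -0.119  0.146] [ 0.477 -0.115  0.138]
267 [149, 144, 149] [ 0.474 -0.125  0.143] [ 0.475 -0.121  0.145] [ 0.48  -0.117  0.138]
273 [163, 154, 160] [ 0.468 -0.121  0.175] [ 0.478 -0.123  0.146] [ 0.472 -0.114  0.174]
279 [77, 72, 75] [ 0.468 -0.121  0.183] [ 0.481 -0.124  0.148] [ 0.471 -0.114  0.184]
285 [77, 72, 74] [ 0.468 -0.121  0.191] [ 0.483 -0.125  0.151] [ 0.471 -0.114  0.192]
291 [71, 68, 71] [ 0.468 -0.121  0.198] [ 0.485 -0.126  0.152] [ 0.471 -0.114  0.199]
297 [66, 64, 66] [ 0.468 -0.121  0.206] [ 0.489 -0.128  0.152] [ 0.471 -0.114  0.206]
303 [70, 65, 68] [ 0.468 -0.121  0.211] [ 0.492 -0.13   0.151] [ 0.471 -0.114  0.212]
309 [69, 65, 67] [ 0.468 -0.121  0.216] [ 0.495 -0.132  0.152] [ 0.471 -0.114  0.218]
315 [83, 81, 81] [ 0.468 -0.12   0.222] [ 0.52  -0.145  0.099] [ 0.472 -0.115  0.221]
321 [90, 89, 90] [ 0.448 -0.108  0.276] [ 0.523 -0.147  0.101] [ 0.449 -0.104  0.277]
327 [91, 88, 91] [ 0.448 -0.108  0.279] [ 0.526 -0.148  0.103] [ 0.449 -0.105  0.279]
0.134 [320.5 264. ]
0.153 [320.5 274.7]
0.172 [320.5 287.4]
```

The cameras agree that the real fingertips are at z = 0.172, 38 mm higher than the reported TCP of 0.134. The sideways position agrees, so the fingers closed on air above the wings. I'll trust the images, open, and go 37 mm lower.

Emit:
apply_moves([
  [0.3,0,0,0,0],
  [0.3,-1,-1,0,0],
  [0.3,-1,-1,0,0],
  [0.3,-1,-1,18,0],
  [0.3,-1,-1,37,0],
])

```text
time_s: 3.9
eef_pos: [0.4776, -0.1231, 0.0967]
eef_rot: [[-0.882, 0.47, 0.001], [0.47, 0.882, -0.0], [-0.001, 0.0, -1.0]]
ft_force: [0.3, 0.0, -1.5]
grip_width: 0.0329
grip_force: 0.0
```

Emit:
apply_moves([
  [0.5,0,0,0,0],
  [0.7,0,0,0,0],
  [0.8,0,0,0,0],
  [0.8,0,0,0,0],
])

```text
time_s: 4.4
eef_pos: [0.4778, -0.1233, 0.0977]
eef_rot: [[-0.882, 0.47, 0.001], [0.47, 0.882, -0.001], [-0.001, -0.0, -1.0]]
ft_force: [-1.5, -3.2, 3.1]
grip_width: 0.0121
grip_force: 27.4
```

Emit:
apply_moves([
  [0.8,0,0,0,8],
  [0.8,0,0,0,16],
  [0.8,0,0,0,24],
  [0.8,0,0,0,30],
  [0.8,0,0,0,30],
])

```text
time_s: 5.03
eef_pos: [0.4777, -0.1223, 0.0979]
eef_rot: [[-0.528, 0.849, 0.001], [0.849, 0.528, 0.001], [0.001, 0.001, -1.0]]
ft_force: [-4.7, 4.7, 9.1]
grip_width: 0.0134
grip_force: 31.8
```

```bash
cat > st.py <<'E'
from rig import robot
import numpy as np
o=robot.get_obs()
for k in("q","ft_force","moment","grip_width","grip_force","eef_pos"): print(k,np.round(o[k],3))
R=o["eef_rot"]; print("toolx az",np.degrees(np.arctan2(R[1,0],R[0,0])).round(1))
E
python3 st.py
```

```text
q [-3.260e-01  2.450e-01  1.761e+00  1.000e-03  1.135e+00 -8.830e-01]
ft_force [-4.664  4.723  9.096]
moment [1.141 0.625 0.162]
grip_width 0.013
grip_force 31.816
eef_pos [ 0.478 -0.122  0.098]
toolx az 121.9
```

Emit:
apply_moves([
  [0.8,0,0,0,8],
  [0.8,0,0,0,16],
  [0.8,0,0,0,24],
  [0.8,0,0,0,32],
  [0.8,0,0,0,40],
])

```text
time_s: 5.65
eef_pos: [0.4783, -0.1233, 0.0989]
eef_rot: [[0.144, 0.99, 0.003], [0.99, -0.144, -0.001], [-0.001, 0.003, -1.0]]
ft_force: [-6.9, -1.4, 18.0]
grip_width: 0.0133
grip_force: 31.3
```

```bash
python3 st.py
```

```text
q [-0.326  0.244  1.759 -0.     1.135 -0.181]
ft_force [-6.933 -1.38  17.992]
moment [-0.255  0.984  0.191]
grip_width 0.013
grip_force 31.319
eef_pos [ 0.478 -0.123  0.099]
toolx az 81.7
```

Emit:
apply_moves([
  [0.4,0,0,0,0],
  [0.4,0,0,0,0],
  [0.8,0,0,0,0],
  [0.8,0,0,0,0],
  [0.8,0,0,0,8],
])

```text
time_s: 6.28
eef_pos: [0.4786, -0.1233, 0.0975]
eef_rot: [[0.279, 0.96, 0.003], [0.96, -0.279, -0.001], [0.0, 0.003, -1.0]]
ft_force: [2.2, -2.3, 4.9]
grip_width: 0.0138
grip_force: 28.8
```

Emit:
apply_moves([
  [0.8,0,0,0,8],
  [0.8,0,0,0,16],
  [0.8,0,0,0,24],
  [0.8,0,0,0,32],
  [0.8,0,0,0,32],
])

```text
time_s: 6.9
eef_pos: [0.4779, -0.1238, 0.0983]
eef_rot: [[0.745, 0.667, 0.001], [0.667, -0.745, -0.002], [-0.0, 0.002, -1.0]]
ft_force: [-6.6, -3.6, 12.7]
grip_width: 0.011
grip_force: 30.2
```

```bash
python3 st.py; python3 - <<'E'
from rig import robot,cams
from h import *
s=cams.camera("side"); n=cams.camera("scene"); w=cams.camera("wrist")
A=np.hstack([cv2.resize(s["img"][220:370,200:400],(400,300)),cv2.resize(n["img"][190:310,150:310],(400,300))])
B=np.hstack([cv2.resize(w["img"][170:410,160:480],(400,300)),cv2.resize(w["img"],(400,300))])
cv2.imwrite("pics/m3.png",np.vstack([A,B]))
E
```

```text
q [-3.270e-01  2.450e-01  1.760e+00 -1.000e-03  1.135e+00  5.140e-01]
ft_force [-6.563 -3.64  12.734]
moment [-0.806  0.829 -0.028]
grip_width 0.011
grip_force 30.238
eef_pos [ 0.478 -0.124  0.098]
toolx az 41.8
```

View pics/m3.png

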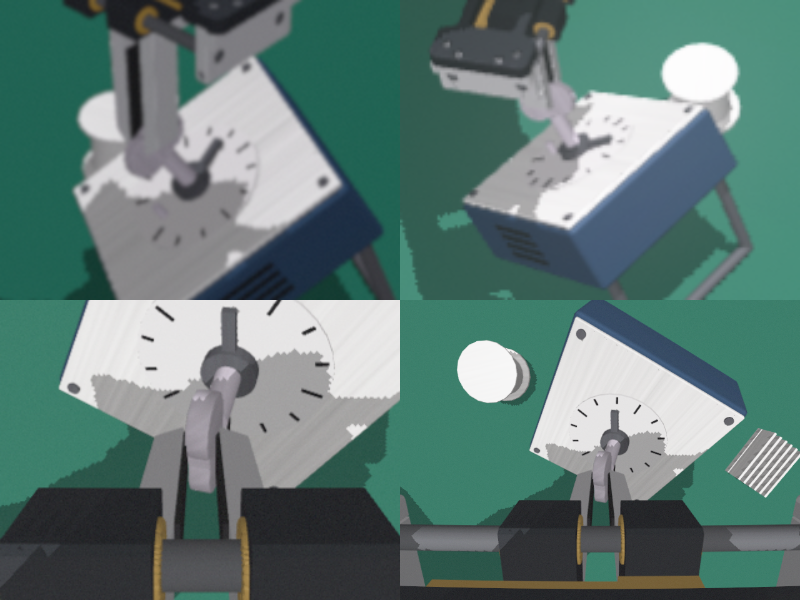

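The top pair shows the wings held between the pads, with the pointer now at about 25° left of straight up and following the tool. I'll continue.

Emit:
apply_moves([
  [0.8,0,0,0,8],
  [0.8,0,0,0,16],
  [0.8,0,0,0,24],
  [0.8,0,0,0,32],
  [0.8,0,0,0,40],
])

```text
time_s: 7.68
eef_pos: [0.4781, -0.1235, 0.0975]
eef_rot: [[1.0, 0.03, 0.002], [0.03, -1.0, -0.001], [0.002, 0.001, -1.0]]
ft_force: [0.6, -3.2, 1.9]
grip_width: 0.0096
grip_force: 20.6
```

Emit:
apply_moves([
  [0.4,0,0,0,0],
  [0.4,0,0,0,0],
  [0.8,0,0,0,0],
  [0.8,0,0,0,0],
  [0.8,0,0,0,8],
])

```text
time_s: 8.3
eef_pos: [0.4775, -0.1234, 0.097]
eef_rot: [[0.994, -0.107, 0.0], [-0.107, -0.994, -0.001], [0.0, 0.001, -1.0]]
ft_force: [1.1, -3.7, -1.6]
grip_width: 0.0105
grip_force: 31.4
```

Emit:
apply_moves([
  [0.8,0,0,0,8],
  [0.8,0,0,0,16],
  [0.8,0,0,0,24],
  [0.8,0,0,0,32],
  [0.8,0,0,0,40],
])

```text
time_s: 8.93
eef_pos: [0.4771, -0.1224, 0.0977]
eef_rot: [[0.691, -0.722, -0.001], [-0.722, -0.691, 0.001], [-0.001, -0.0, -1.0]]
ft_force: [-5.8, 5.8, 11.8]
grip_width: 0.0128
grip_force: 33.0
```

```bash
python3 st.py
```

```text
q [-3.260e-01  2.450e-01  1.761e+00  1.000e-03  1.136e+00  2.052e+00]
ft_force [-5.807  5.773 11.808]
moment [1.567 1.211 0.321]
grip_width 0.013
grip_force 33.002
eef_pos [ 0.477 -0.122  0.098]
toolx az -46.3
```

Now I release, lift, turn the tool back 180° (negative), and regrip.

Emit:
apply_moves([
  [0.4,0,0,0,0],
  [0.0,0,0,0,0],
  [-0.1,0,0,-25,0],
  [-0.1,0,0,-45,-10],
  [-0.1,0,0,-45,-20],
])

```text
time_s: 9.55
eef_pos: [0.4782, -0.1233, 0.1434]
eef_rot: [[0.901, -0.433, 0.002], [-0.433, -0.901, -0.001], [0.002, -0.0, -1.0]]
ft_force: [-0.7, 0.5, -0.6]
grip_width: 0.0517
grip_force: 0.0
```

Emit:
apply_moves([
  [-0.1,0,0,0,-10],
  [-0.1,0,0,0,-20],
  [-0.1,0,0,0,-30],
  [-0.1,0,0,0,-40],
  [-0.1,0,0,0,-50],
])

```text
time_s: 10.18
eef_pos: [0.4774, -0.1231, 0.1419]
eef_rot: [[0.911, 0.412, -0.0], [0.412, -0.911, 0.0], [-0.0, -0.0, -1.0]]
ft_force: [-0.8, 1.4, -0.6]
grip_width: 0.0516
grip_force: 0.0
```

Emit:
apply_moves([
  [-0.1,0,0,0,-10],
  [-0.1,0,0,0,-20],
  [-0.1,0,0,0,-30],
  [-0.1,0,0,0,-40],
  [-0.1,0,0,0,-50],
])

```text
time_s: 10.8
eef_pos: [0.4775, -0.1231, 0.1419]
eef_rot: [[0.27, 0.963, -0.0], [0.963, -0.27, 0.0], [-0.0, -0.0, -1.0]]
ft_force: [-0.6, 0.4, -0.7]
grip_width: 0.0516
grip_force: 0.0
```

Emit:
apply_moves([
  [-0.1,0,0,0,-10],
  [-0.1,0,0,0,-20],
  [-0.1,0,0,0,-30],
  [-0.1,0,0,0,-40],
  [-0.1,0,0,0,-50],
])

```text
time_s: 11.42
eef_pos: [0.4774, -0.1231, 0.1419]
eef_rot: [[-0.564, 0.826, -0.0], [0.826, 0.564, 0.0], [0.0, -0.0, -1.0]]
ft_force: [-0.1, -0.0, 0.0]
grip_width: 0.0519
grip_force: 0.0
```

Emit:
apply_moves([
  [-0.1,0,0,0,-5],
  [0,0,0,0,-5],
  [0.1,0,0,0,-5],
])

```text
time_s: 11.8
eef_pos: [0.4775, -0.123, 0.142]
eef_rot: [[-0.627, 0.779, -0.0], [0.779, 0.627, 0.0], [0.0, -0.0, -1.0]]
ft_force: [0.1, 0.5, -0.1]
grip_width: 0.0426
grip_force: 0.0
```

```bash
python3 st.py; python3 - <<'E'
from rig import robot,cams
from h import *
o=robot.get_obs(); c=cams.camera("wrist")
T=np.eye(4);T[:3,:3]=o["eef_rot"];T[:3,3]=o["eef_pos"]; T=T@c["tool_from_camera"]
np.savez("pics/w4.npz",T=T,**c)
a=np.radians(32);b=np.radians(13.3)
n=np.array([-np.sin(a)*np.cos(b),-np.sin(a)*np.sin(b),np.cos(a)]); up=np.array([np.cos(a)*np.cos(b),np.cos(a)*np.sin(b),np.sin(a)]); left=np.cross(n,up)
C=np.array([.506,-.117,.0945]); P=cloud(c,T)
K=P-C; h=K@n; k=(np.hypot(K@up,K@left)<.03)&(h>.055)&(h<.07)&(c["range_z"]>0)&(P[...,2]<.165); t=K[k]
r=cv2.minAreaRect((np.c_[t@up,t@left]*1000).astype(np.float32)); print(k.sum(),r)
cv2.imwrite("pics/m4.png",c["img"])
E
```

```text
q [-0.327  0.196  1.711 -0.     1.235 -1.005]
ft_force [ 0.106  0.51  -0.071]
moment [-0.021  0.01   0.007]
grip_width 0.043
grip_force 0.0
eef_pos [ 0.477 -0.123  0.142]
toolx az 128.8
1242 ((1.9748849868774414, -0.5266227722167969), (9.998156547546387, 43.097015380859375), 37.91128158569336)
```

View pics/m4.png

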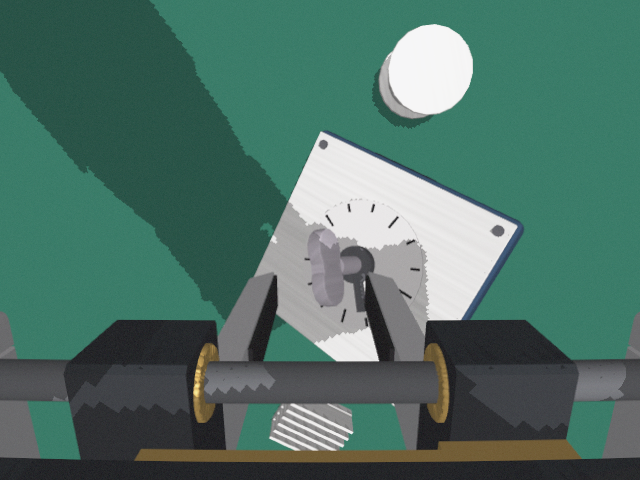

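The pointer is at φ = -52°, just past the upper right, and the wings lie at 128°. The tool is 17° off, so I'll correct that and regrip.

Emit:
apply_moves([
  [0.1,0,0,0,-9],
  [0.2,0,0,0,-17],
  [0.3,0,0,20,-17],
  [0.3,0,0,45,-17],
  [0.5,0,0,45,-17],
])

```text
time_s: 12.48
eef_pos: [0.4766, -0.1227, 0.0959]
eef_rot: [[-0.828, 0.561, -0.003], [0.561, 0.828, 0.001], [0.003, -0.001, -1.0]]
ft_force: [-0.1, -0.0, 0.7]
grip_width: 0.026
grip_force: 0.0
```

Emit:
apply_moves([
  [0.8,0,0,0,0],
  [0.8,0,0,0,0],
  [0.8,0,0,0,8],
  [0.8,0,0,0,16],
  [0.8,0,0,0,24],
])

```text
time_s: 13.1
eef_pos: [0.4779, -0.1227, 0.0982]
eef_rot: [[-0.525, 0.851, 0.001], [0.851, 0.525, 0.0], [-0.0, 0.001, -1.0]]
ft_force: [-2.6, 4.4, 7.1]
grip_width: 0.0136
grip_force: 31.3
```

Emit:
apply_moves([
  [0.8,0,0,0,8],
  [0.8,0,0,0,16],
  [0.8,0,0,0,16],
  [0.4,0,0,0,16],
  [0.4,0,0,0,10],
])

```text
time_s: 13.72
eef_pos: [0.4777, -0.123, 0.0975]
eef_rot: [[-0.375, 0.927, 0.001], [0.927, 0.375, -0.0], [-0.0, 0.001, -1.0]]
ft_force: [1.1, 0.2, 0.6]
grip_width: 0.0275
grip_force: 0.0
```

Emit:
apply_moves([
  [0.8,0,0,0,0],
  [0.8,0,0,0,0],
  [0.8,0,0,0,8],
  [0.8,0,0,0,16],
  [0.8,0,0,0,24],
])

```text
time_s: 14.35
eef_pos: [0.4785, -0.1235, 0.0982]
eef_rot: [[0.043, 0.999, 0.003], [0.999, -0.042, -0.001], [-0.001, 0.003, -1.0]]
ft_force: [-0.6, -2.2, 8.4]
grip_width: 0.0141
grip_force: 30.8
```

```bash
python3 st.py
```

```text
q [-0.326  0.246  1.759 -0.     1.133 -0.284]
ft_force [-0.568 -2.23   8.354]
moment [-0.299 -0.171  0.203]
grip_width 0.014
grip_force 30.778
eef_pos [ 0.479 -0.123  0.098]
toolx az 87.6
```

Emit:
apply_moves([
  [0.8,0,0,0,8],
  [0.8,0,0,0,16],
  [0.8,0,0,0,24],
  [0.8,0,0,0,24],
])

```text
time_s: 14.85
eef_pos: [0.4779, -0.124, 0.0988]
eef_rot: [[0.443, 0.896, 0.002], [0.896, -0.443, -0.002], [-0.001, 0.003, -1.0]]
ft_force: [-8.7, -4.5, 16.6]
grip_width: 0.0125
grip_force: 31.1
```

```bash
python3 st.py
```

```text
q [-0.327  0.244  1.759 -0.002  1.135  0.133]
ft_force [-8.651 -4.526 16.574]
moment [-0.805  1.279  0.129]
grip_width 0.013
grip_force 31.117
eef_pos [ 0.478 -0.124  0.099]
toolx az 63.7
```

Emit:
apply_moves([
  [0.8,0,0,0,6],
  [0.8,0,0,0,12],
  [0.8,0,0,0,12],
])

```text
time_s: 15.22
eef_pos: [0.4777, -0.124, 0.0988]
eef_rot: [[0.62, 0.785, 0.001], [0.785, -0.62, -0.002], [-0.001, 0.002, -1.0]]
ft_force: [-9.1, -3.6, 18.5]
grip_width: 0.012
grip_force: 30.8
```

```bash
python3 st.py
```

```text
q [-0.327  0.244  1.76  -0.002  1.136  0.342]
ft_force [-9.106 -3.618 18.485]
moment [-0.802  1.629  0.107]
grip_width 0.012
grip_force 30.801
eef_pos [ 0.478 -0.124  0.099]
toolx az 51.7
```

Emit:
apply_moves([
  [0.4,0,0,0,0],
  [0.4,0,0,0,0],
  [0.8,0,0,0,0],
  [0.8,0,0,0,0],
  [0.8,0,0,0,6],
])

```text
time_s: 15.85
eef_pos: [0.4781, -0.1236, 0.0972]
eef_rot: [[0.697, 0.717, 0.002], [0.717, -0.697, -0.001], [0.0, 0.002, -1.0]]
ft_force: [0.9, -4.6, 2.6]
grip_width: 0.0119
grip_force: 28.1
```

```bash
python3 st.py
```

```text
q [-3.270e-01  2.470e-01  1.760e+00 -1.000e-03  1.132e+00  4.450e-01]
ft_force [ 0.894 -4.609  2.565]
moment [-0.99  -0.271  0.056]
grip_width 0.012
grip_force 28.13
eef_pos [ 0.478 -0.124  0.097]
toolx az 45.8
```

Emit:
apply_moves([
  [0.8,0,0,0,4],
  [0.8,0,0,0,8],
  [0.8,0,0,0,8],
])

```text
time_s: 16.23
eef_pos: [0.4778, -0.1238, 0.0977]
eef_rot: [[0.789, 0.614, 0.001], [0.614, -0.789, -0.002], [-0.0, 0.002, -1.0]]
ft_force: [-3.2, -4.9, 5.9]
grip_width: 0.0109
grip_force: 28.9
```

```bash
python3 st.py
```

```text
q [-3.270e-01  2.460e-01  1.760e+00 -1.000e-03  1.134e+00  5.830e-01]
ft_force [-3.238 -4.937  5.92 ]
moment [-1.023  0.381  0.04 ]
grip_width 0.011
grip_force 28.911
eef_pos [ 0.478 -0.124  0.098]
toolx az 37.9
```

Emit:
apply_moves([
  [0.8,0,0,0,5],
  [0.8,0,0,0,10],
  [0.8,0,0,0,10],
])

```text
time_s: 16.6
eef_pos: [0.4775, -0.1236, 0.0978]
eef_rot: [[0.884, 0.468, 0.0], [0.468, -0.884, -0.001], [-0.0, 0.001, -1.0]]
ft_force: [-7.6, -2.8, 9.9]
grip_width: 0.0116
grip_force: 33.0
```

```bash
echo 'print("tau6",o["tau"][3:].round(3))'>>st.py; python3 st.py; python3 - <<'E'
from rig import robot,cams
from h import *
s=cams.camera("side"); n=cams.camera("scene"); w=cams.camera("wrist")
A=np.hstack([cv2.resize(s["img"][240:360,220:380],(400,300),interpolation=cv2.INTER_CUBIC),cv2.resize(n["img"][200:305,160:300],(400,300),interpolation=cv2.INTER_CUBIC)])
B=np.hstack([cv2.resize(w["img"][170:410,160:480],(400,300)),cv2.resize(w["img"],(400,300))])
cv2.imwrite("pics/m5.png",np.vstack([A,B]))
E
```

```text
q [-3.270e-01  2.460e-01  1.761e+00 -1.000e-03  1.135e+00  7.580e-01]
ft_force [-7.587 -2.813  9.926]
moment [-0.69   0.918  0.647]
grip_width 0.012
grip_force 32.989
eef_pos [ 0.477 -0.124  0.098]
toolx az 27.9
tau6 [ 1.394 -0.917  1.412]
```

View pics/m5.png

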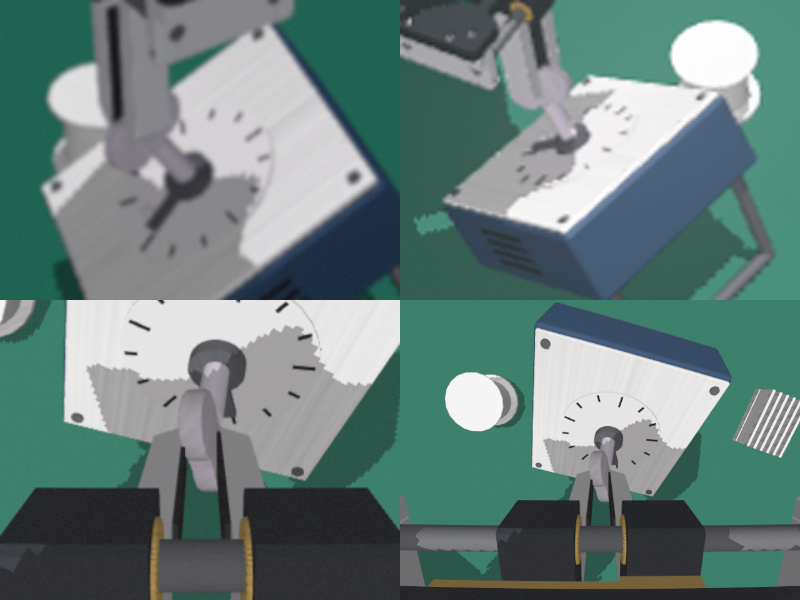

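The pointer now points to the lower right: in the side tile the collar is at (188,172) and the tip at (148,252). The torque has jumped to 0.65 N m, which suggests the stop. I'll check the angle and then nudge once more.

```bash
cat > ptr.py <<'E'
from rig import robot,cams
from h import *
a=np.radians(32);b=np.radians(13.3)
n=np.array([-np.sin(a)*np.cos(b),-np.sin(a)*np.sin(b),np.cos(a)]); up=np.array([np.cos(a)*np.cos(b),np.cos(a)*np.sin(b),np.sin(a)]); left=np.cross(n,up)
C=np.array([.5045,-.117,.0945])
s=cams.camera("side"); g=cv2.cvtColor(s["img"],cv2.COLOR_BGR2GRAY)
C0=plane_hit(s,[(295.2,308.8),(279.2,340.8)],n,n@C+.0065); d=C0[1]-C0[0]
print("eyeballed tip",np.linalg.norm(d).round(4),np.degrees(np.arctan2(d@left,d@up)).round(1))
# dark pixels 18..33 mm from the axis in the nib's plane
v,u=np.mgrid[290:360,250:340]; q=plane_hit(s,np.c_[u.ravel(),v.ravel()],n,n@C+.0065)-(C+.0065*n)
r=np.hypot(q@up,q@left); k=(g[290:360,250:340].ravel()<85)&(r>.015)&(r<.031)
A=np.degrees(np.arctan2(q@left,q@up))%360; print(k.sum(),np.histogram(A[k],np.arange(0,361,15))[0], "median in 170-240:",np.median(A[k&(A>170)&(A<240)])-360)
E
python3 ptr.py
```

```text
eyeballed tip 0.0469 -141.3
59 [ 0  0  0  0  0  0  0  0  0  0  0  0  1 40 17  0  0  1  0  0  0  0  0  0] median in 170-240: -154.3130730291516
```

Emit:
apply_moves([
  [0.8,0,0,0,4],
  [0.8,0,0,0,4],
])

```text
time_s: 17.05
eef_pos: [0.4771, -0.1238, 0.0978]
eef_rot: [[0.914, 0.406, -0.001], [0.406, -0.914, -0.002], [-0.001, 0.001, -1.0]]
ft_force: [-9.6, -5.3, 11.5]
grip_width: 0.0125
grip_force: 34.6
```

```bash
python3 st.py; python3 ptr.py
```

```text
q [-0.327  0.245  1.761 -0.002  1.135  0.827]
ft_force [-9.644 -5.258 11.517]
moment [-1.003  1.547  0.671]
grip_width 0.012
grip_force 34.57
eef_pos [ 0.477 -0.124  0.098]
toolx az 23.9
tau6 [ 2.085 -1.72   1.274]
eyeballed tip 0.0469 -141.3
58 [ 0  0  0  0  0  0  0  0  0  0  0  0  1 40 17  0  0  0  0  0  0  0  0  0] median in 170-240: -154.3130730291516
```

The extra 4° only cammed the jaws open and the pointer did not move, staying at about -154°. It is at the stop. I'll release and lift away.

Emit:
apply_moves([
  [0.5,0,0,0,0],
  [0.2,0,0,0,0],
  [0.1,0,0,0,0],
  [0.1,0,0,-40,0],
  [0.1,0,0,-90,0],
])

```text
time_s: 17.73
eef_pos: [0.4769, -0.1228, 0.1874]
eef_rot: [[0.914, 0.406, -0.002], [0.406, -0.914, 0.001], [-0.002, -0.002, -1.0]]
ft_force: [0.0, -0.3, 0.4]
grip_width: 0.0426
grip_force: 0.0
```

Emit:
apply_moves([
  [0.1,-40,0,-40,0],
  [0.1,-80,0,-60,0],
  [0.1,-120,0,-80,0],
  [0.1,-120,0,-80,0],
])

```text
time_s: 18.23
eef_pos: [0.3671, -0.1726, 0.2686]
eef_rot: [[0.915, 0.404, 0.003], [0.404, -0.915, -0.002], [0.002, 0.003, -1.0]]
ft_force: [-0.4, 0.3, 0.2]
grip_width: 0.0423
grip_force: 0.0
```

```bash
python3 st.py; python3 ptr.py; python3 - <<'E'
from rig import robot,cams
from h import *
s=cams.camera("side"); n=cams.camera("scene"); w=cams.camera("wrist")
A=np.hstack([cv2.resize(s["img"][240:360,220:380],(400,300),interpolation=cv2.INTER_CUBIC),cv2.resize(n["img"][180:390,110:390],(400,300),interpolation=cv2.INTER_CUBIC)])
B=np.hstack([cv2.resize(w["img"],(400,300)),cv2.resize(s["img"],(400,300))])
cv2.imwrite("pics/m6.png",np.vstack([A,B]))
for nm,c,bx in(("scene",n,[(245,200,300,250),(140,325,205,390)]),("side",s,[(235,260,285,315),(355,425,445,480)])):
    o=np.load(f"pics/{nm}0.npz")["img"]
    for x0,y0,x1,y1 in bx: print(nm,cv2.phaseCorrelate(o[y0:y1,x0:x1].mean(2),c["img"][y0:y1,x0:x1].mean(2)))
E
```

```text
q [-0.53  -0.098  1.725 -0.     1.512  0.625]
ft_force [-0.419  0.253  0.235]
moment [-0.045  0.062 -0.013]
grip_width 0.042
grip_force 0.0
eef_pos [ 0.367 -0.173  0.269]
toolx az 23.8
tau6 [-0.073  0.531 -0.695]
eyeballed tip 0.0469 -141.3
57 [ 0  0  0  0  0  0  0  0  0  0  0  0  0 37 18  0  1  1  0  0  0  0  0  0] median in 170-240: -153.41837738449686
scene ((0.007644699540819033, -0.01993965207529058), 1.003033328310031)
scene ((-0.014229711023752145, -0.0012206406940222791), 1.0024846410638857)
side ((0.2756867453690788, 0.04811952619440163), 0.7493353055956486)
side ((-0.02636596738350505, 0.01031620172342329), 0.9452916064475337)
```

View pics/m6.png

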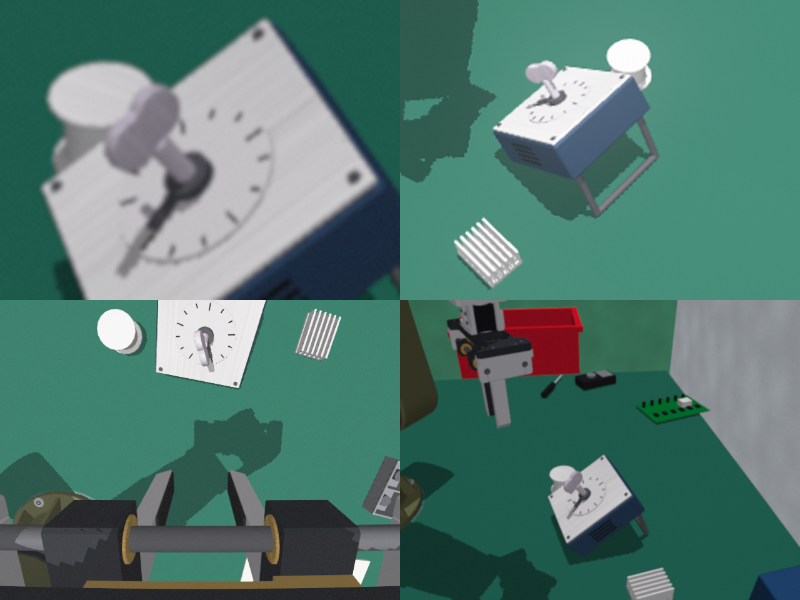

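The pointer rests against the stop pin (side tile about (150,212)) after release. The key has held its place, and the reel and heat sink haven't moved (shift under 0.3 px). The arm is clear, so I'll hand in.

```bash
python3 -c "
from rig import robot
print(robot.hand_in())"
```

```text
the job is handed in; nothing more can be done
None
```

The timer is wound until the pointer rests at the stop pin, the key is released and holding, the reel and heat sink haven't moved, and the job was handed in at about 18 s.

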